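# Snug down the wing nut on the yarn winder

## Robot

A 6-joint arm with a two-finger parallel gripper is mounted at the origin on the work surface. World frame = base frame: x ahead of the robot, y to its left, z up, the work surface at z = 0. Lengths are in m, angles in rad, forces in N, time in s.
With the tool pointing down it reaches from about 0.35 to 0.975 m from the base axis. Payload 4.9 kg.
Tool frame: the origin (TCP) lies where the fingers leave the gripper's body, on its centre line; the fingertips stand 73 mm ahead of it and the grasp point (between the pads) lies 54 mm ahead of it; z points along the fingers, y is the direction in which the jaws open and shut (so a half turn about z gives the same grasp; the last joint's range is limited). The gripper opens to 85 mm and grips with 20 to 120 N. Pads are 22 mm wide; open, the fingers measure 114 mm over their backs; the gripper's body (76 mm by 85 mm) begins 54 mm behind the grasp point. The pads swing forward as they close: fully open they stand 13 mm farther back than shut.
Start: joints at [-1.278, 0.053, 1.613, -0, 1.476, -0.119], TCP at [0.25, -0.573, 0.304] pointing down, gripper open.
Joint ranges: [-3.01, 3.01], [-1.01, 2.22], [0.06, 2.58], [-1.02, 4.17], [0.09, 2.62], [-3.14, 3.14]. Speed limits (rad/s): [2.57, 2.57, 3.14, 3.14, 3.14, 3.14].

## Interface

Orientations are given as a rotation vector (axis times angle).
In Python, from station import monitor, vision, workorder gives the robot as it stands.
- The arm moves only by the tool arm_command, never from a script. Its argument "rows" is text: rows parted by semicolons, each of 6 numbers parted by spaces: the shift along the world's x, y, z in mm, then the turn, a rotation vector about the world's x, y, z in degrees. In form: tx ty tz wx wy wz; .... A call has 1 to 12 rows; each row is the pose to reach, as a shift and turn from the pose measured when the call began; what a row does not reach only later rows make up. A row lasts 1/8 s, in which the tool goes at most 62.5 mm and 10.7 degrees, less where a joint would pass 70% of its speed; a pose out of reach is approached as far as the arm can. A call with a gripper value outside its range is refused whole. "jaw" is the opening, from 0 (shut) to 1 (fully open), set as the call begins (left out, the last holds). The fingers move at their own pace and stop on an object; "squeeze" is the grip in N (left out, the last holds). Time passes only in rows, so rows that repeat a pose let the fingers close. It gives the time, the measured TCP pose, the force and the opening at its end, in the units of the state.
- monitor.get_obs(): the state, without advancing time (a new reading comes with each control period).
- vision.get_image(name): name is "scene" or "side" or "wrist"; returns a dict with "frame" (480x640x3 uint8, red, green, blue), "vfov" (degrees; the focal length in pixels is half the picture's height over the tangent of half this angle, whatever the lens; pixels are square), "cx", "cy" (the principal point, pixels), "R" (3x3) and "t" (3): a world point X has camera coordinates R X + t; the wrist camera has in their place "T_tool_cam" (4x4, takes a point from camera to tool coordinates, whose origin is the TCP and whose axes are the flange's). Camera axes: x right, y down, z forward; pixel columns grow to the right and rows downward; lengths in m; the calibration is good to about 2 mm. A picture is of the moment at which its call begins: read the wrist's pose just before it. There is no depth.
- workorder.finish_job(): hands the job in, once; it reports no verdict.
The state is a dict: "t": time; "q": joint angles; "dq": joint speeds; "effort": joint torques, N m; "tool_pos": TCP position; "tool_rot": TCP orientation; "contact_force": force on the tool from outside, world axes, zero at the start; "wrist_torque": the same for the moment, N m; "opening": finger opening in m.
Only numpy, scipy, OpenCV 4.12 (cv2) and the standard library are available. Lean on these libraries where they do the work, as an engineer would, in place of code of your own. Each camera call takes 0.05 s, during which the arm holds its last target. There are 200 camera calls.

## Task

The wing nut that holds the empty bobbin on the yarn ball winder (the one with the column and guide arm beside its bobbin) has worked loose. Tighten it clockwise until it comes to its stop by pushing its wings round with a fingertip, stroke after stroke; do not grip the nut. Leave the wing nut of the plain bobbin stand alone and everything else on the counter where it is.

Things in the scene. Friction and masses are not known exactly. Their poses are not given: they have to be found in the camera images.
- winder: yarn ball winder, fixed, its column roughly on the robot's side; position and yaw vary. Origin on its upright spindle's axis at counter level, z up. White base 22 mm high, x -55 to 85, y -45 to 45 mm. Empty white bobbin round the spindle: top flange 48 mm across, top at 87 mm, washers on it to 92 mm when tight. Threaded spindle 10 mm across, ends at height 123 mm. Low crank on the column's -y side.
- guide_arm_end (a point): free end of the winder's steel guide arm (5 mm thick, with a 15 mm eyelet), height 145 mm, 18 mm from the spindle axis on the winder's +x side. The arm runs out along +x to a white column 26 mm wide, 53 to 75 mm from the axis, 148 mm tall. A finger from above can go round the nut everywhere except past this arm.
- wing_nut (a joint): angle of the winder's wing nut, rad: 0 when loose, growing as the nut is turned clockwise seen from above (tightened); at 9.42 it is fully tight and stops dead. It starts between 0 and 2.6 and stays where it is left. Until the stop a steady drag of 0.035 N m (about 1.5 N at a wing). The nut sinks 2.5 mm a turn, 3.75 mm in all.
- wing_nut_axis (a point): the winder's steel wing nut: hub 19 mm across, 15 mm high; two flat upright wings, opposite, each 5 mm thick, reaching 33 mm from the axis, from 4 to 22 mm above its underside. Point: on its axis, 13 mm above its underside; 105 mm above the counter when tight, 109 mm when loosest. When tight the wings lie along the winder's y axis.
- wing_nut_tip_a (a point): the outer end of one wing of that nut, at half height of the wing, 33 mm from the axis. The other wing is opposite.
- plain_stand: plain bobbin stand, fixed to the counter, not to be used: round wooden base 110 mm across and 28 mm high, wooden bobbin, no column and no guide arm. It stands to the left or right of the winder. Origin on its axis at counter level. Its nut's wings reach up to 116 mm, its spindle to 123 mm.
- plain_nut_tip_a (a point): the end of one wing, at half its height, of the plain stand's own steel wing nut, same size, loose and easily turned: leave it as it is.
- marker_jar: bystander, loose: small clear screw jar, 44 mm across, 45 mm tall; origin at the centre of its underside
- empty_cone: bystander, loose: empty cardboard yarn cone, 56 mm across at the foot, 85 mm tall; origin at the centre of its underside
- tape_case: bystander, loose: round grey tape-measure case, 56 mm across, 18 mm tall; origin at the centre of its underside
- darning_mushroom: bystander, loose: wooden darning mushroom standing on its stem, 64 mm across, 83 mm tall; origin at the centre of its underside
- row_counter: bystander, loose: black knitting row counter, 34 x 50 x 18 mm; origin at the centre of its underside
- crochet_hook: bystander, loose: crochet hook with a flat black grip, lying, about 125 mm long, 9 mm high; origin at the centre of its underside
- needle_gauge: bystander, loose: flat aluminium needle gauge plate, 60 x 110 x 5 mm; origin at the centre of its underside
- plain_nut (a joint): angle of the plain stand's wing nut, rad, clockwise from above positive; starts anywhere between 2 and 6 and should stay as it is
Mind the look-alikes: they are no part of the job. Of the things shaped like the winder, the white one is meant.

How it is judged:
At the end, for the whole second after the job is handed in: the winder's wing nut is within 0.2 rad (11 degrees) of its stop, 9.42 rad, and at rest (value of joint wing_nut above 9.2248 rad and velocity of joint wing_nut between -0.05 and 0.05 rad/s); the robot touches nothing.
It fails at once if the winder's wing nut was gripped: more than 8 N on both faces of a wing or on opposed faces of both wings at once, or more than 20 N on its hub ((contact force between the fingers and wing_nut_c0 above 8 N and contact force between the fingers and wing_nut_c1 above 8 N) or (contact force between the fingers and wing_nut_c2 above 8 N and contact force between the fingers and wing_nut_c3 above 8 N) or (contact force between the fingers and wing_nut_c0 above 8 N and contact force between the fingers and wing_nut_c3 above 8 N) or (contact force between the fingers and wing_nut_c1 above 8 N and contact force between the fingers and wing_nut_c2 above 8 N) or contact force between the fingers and wing_nut_c4 above 20 N).
It fails at once if the plain stand's wing nut was turned (its wing end moved over 10 mm) (distance of plain_nut_tip_a from where it was at the start of the episode above 0.01 m).
It fails at once if a bystander was moved by more than 20 mm or lifted (distance of any of marker_jar, empty_cone, tape_case, darning_mushroom, row_counter, crochet_hook, needle_gauge from where it was at the start of the episode above 0.02 m).
It also fails if it takes over 72 s, if anything falls off the work surface, if the arm or the gripper's body presses on something with over 40 N, if the wrist force passes 120 N, or if a joint passes its speed limit or range.

## Working session

There is one attempt and no reset: what is moved stays moved. The work goes in short steps, Python scripts to look and compute and a tool call to move; the robot and the scene stay as the last step left them, time stands still between calls to the robot, and variables do not carry over. Pictures are saved under pics/ and viewed, about 8 in all and at most 12, crops included, and the job is handed in when it is done.

Besides the shell and the picture viewer there is one more tool, called by a JSON object that holds its "fn" and its "kwargs", one argument or row to a line. arm_command: Moves the arm, as the interface text tells. Its arguments: {"type":"object","properties":{"rows":{"type":"string"},"jaw":{"type":"number"},"squeeze":{"type":"number"}},"required":["rows"]}

```bash
mkdir -p pics; cat > h.py <<'E'
import numpy as np,cv2
from scipy.spatial.transform import Rotation as Ro
from station import monitor,vision,workorder
def cam(n):
    o=monitor.get_obs(); d=vision.get_image(n)
    f=240/np.tan(np.radians(d["vfov"])/2)
    if n=="wrist":
        T=np.array(d["T_tool_cam"]); Rw=Ro.from_rotvec(o["tool_rot"]).as_matrix()
        Rc=Rw@T[:3,:3]; c=Rw@T[:3,3]+np.array(o["tool_pos"]); R=Rc.T; t=-R@c
    else: R=np.array(d["R"]);t=np.array(d["t"])
    return dict(img=d["frame"][:,:,::-1].copy(),f=f,cx=d["cx"],cy=d["cy"],R=R,t=t)
def proj(c,X):
    p=c["R"]@np.array(X)+c["t"]; return c["f"]*p[0]/p[2]+c["cx"],c["f"]*p[1]/p[2]+c["cy"]
def ray(c,u,v):
    d=c["R"].T@np.array([(u-c["cx"])/c["f"],(v-c["cy"])/c["f"],1]); return -c["R"].T@c["t"],d
def atz(c,u,v,z):
    o,d=ray(c,u,v); return o+d*(z-o[2])/d[2]
def save(c,n): np.save("pics/"+n+".npy",c,allow_pickle=True); cv2.imwrite("pics/"+n+".png",c["img"])
def load(n): return np.load("pics/"+n+".npy",allow_pickle=True).item()
E
python3 - <<'E'
from h import *
a=cam("scene");b=cam("side");save(a,"scene0");save(b,"side0");save(cam("wrist"),"wrist0")
for c in(a,b):print(c["f"],-c["R"].T@c["t"],c["R"][2])
print(monitor.get_obs())
E
```

```text
435.6464179578443 [ 1.11855455 -0.23890447  0.9964377 ] [-0.56807174  0.1834385  -0.80227477]
492.9120845188886 [0.28984261 0.70071994 0.90860458] [ 0.1862087  -0.65502215 -0.73230615]
{'t': 0.15, 'q': array([-1.27800480e+00,  5.32385237e-02,  1.61397895e+00, -6.93509387e-06,
        1.47603902e+00, -1.18985499e-01]), 'dq': array([-2.24695773e-05, -2.89613809e-03, -1.94608623e-03,  1.69127149e-05,
        2.16235486e-04, -3.57796463e-04]), 'effort': array([ 6.13071334e-04, -3.94242489e+01, -3.70721555e+01, -6.11764744e-05,
        4.68152430e-03, -8.99478998e-07]), 'tool_pos': array([ 0.25004665, -0.57238962,  0.30292449]), 'tool_rot': array([-3.07361917e+00, -6.41920003e-01,  2.37517217e-04]), 'contact_force': array([-0.08394184,  0.11536295, -0.28651904]), 'wrist_torque': array([ 0.0248297 , -0.02919371,  0.04736144]), 'opening': 0.08508646354915997}
```

View pics/scene0.png

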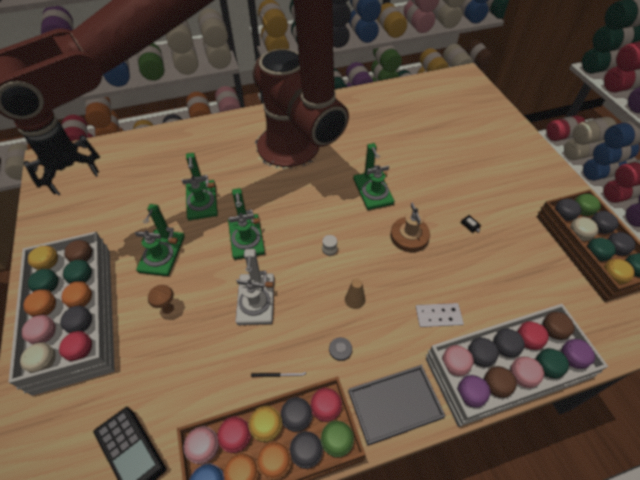

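View pics/side0.png

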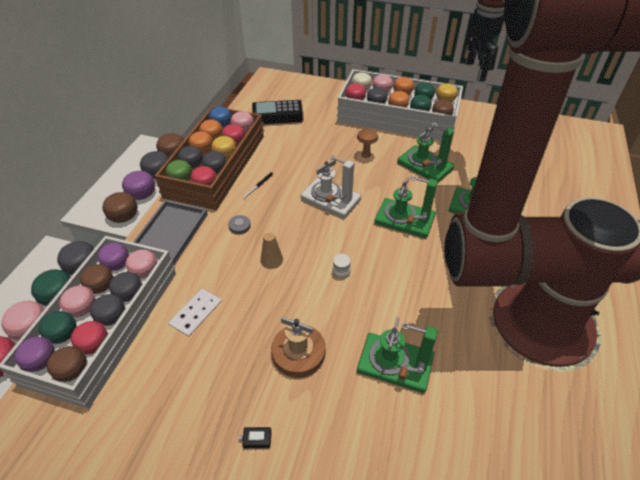

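The white winder is at scene (255,295) and side (332,190). Things that could be mistaken for it are the green winders at scene (200,195), (245,235), (160,250) and (375,185), and the plain wooden stand at scene (410,232). I choose the white one with a column, and check it in a crop.

```bash
python3 - <<'E'
from h import *
a=load("scene0");b=load("side0")
A=cv2.resize(a["img"][240:330,220:290],None,fx=5.5,fy=5.5,interpolation=3)
B=cv2.resize(b["img"][140:230,295:365],None,fx=5.5,fy=5.5,interpolation=3)
cv2.imwrite("pics/c1.png",np.hstack([A,B]))
# ground estimate from base corner pixels
print(atz(a,255,300,.05),atz(b,330,195,.05))
E
```

```text
[ 0.57560447 -0.23641453  0.05      ] [ 0.53824653 -0.20247033  0.05      ]
```

View pics/c1.png

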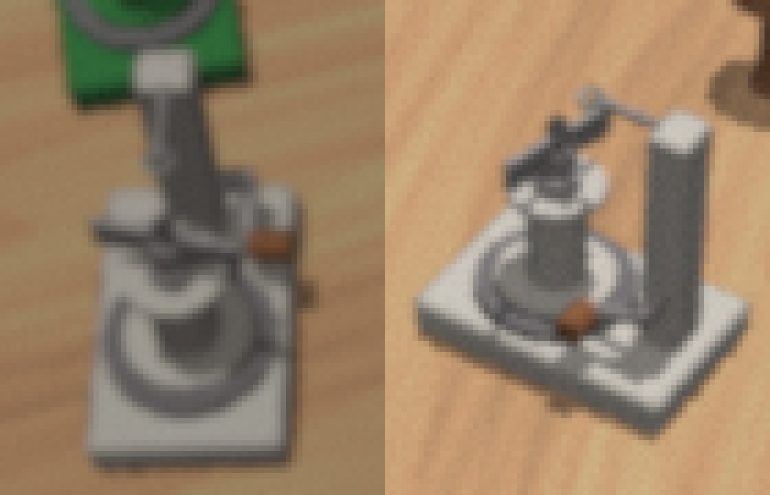

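```bash
python3 - <<'E'
from h import *
from scipy.optimize import least_squares as ls
a=load("scene0");b=load("side0")
P=[(a,249.8,252.7,64,0,148),(a,236.7,321.8,-55,45,22),(a,272.4,321.8,-55,-45,22),
(b,349,164,64,0,148),(b,300.5,194.5,-55,-45,22),(b,343.2,216,85,-45,22),(b,361,194.5,85,45,22)]
def W(p,l):
    c,s=np.cos(p[2]),np.sin(p[2]); return np.array([p[0]+(c*l[0]-s*l[1])/1e3,p[1]+(s*l[0]+c*l[1])/1e3,l[2]/1e3])
def r(p):
    return np.ravel([np.array(proj(q[0],W(p,q[3:])))-q[1:3] for q in P])
s=ls(r,[.57,-.23,3.1]);print(s.x,np.degrees(s.x[2]));print(s.fun.reshape(-1,2).round(1))
o=monitor.get_obs();M=Ro.from_rotvec(o["tool_rot"]).as_matrix();print(M.round(3))
# wing tips: crops
for z in (.105,.109):
  for n,c,u,v in (("a",a,220+97/5.5,240+228/5.5),("a",a,220+245/5.5,240+245/5.5),("b",b,295+125/5.5,140+172/5.5),("b",b,295+220/5.5,140+122/5.5)):print(n,z,(atz(c,u,v,z)-[*s.x[:2],0])*1e3)
E
```

```text
[ 0.5619172  -0.23671386  2.86878071] 164.3690268694982
[[ 0.1 -1.3]
 [-1.3 -0.4]
 [-0.1 -1.7]
 [-1.5 -0.2]
 [-2.2  0.3]
 [ 0.5 -1.2]
 [-0.   0.2]]
[[ 0.916  0.4   -0.   ]
 [ 0.4   -0.916  0.002]
 [ 0.    -0.002 -1.   ]]
a 0.105 [-16.21960961 -28.18224143 105.        ]
a 0.105 [ 11.74829053  30.72482591 105.        ]
b 0.105 [ 14.67469191  16.2555501  105.        ]
b 0.105 [-17.18075079 -31.5405971  105.        ]
a 0.109 [-13.64912396 -28.06561353 109.        ]
a 0.109 [ 14.19328048  30.57712993 109.        ]
b 0.109 [ 13.24737656  20.84078153 109.        ]
b 0.109 [-18.44950337 -26.71745688 109.        ]
```

{"fn": "arm_command", "kwargs": {
  "rows": "50 60 0 0 0 10; 100 120 0 0 0 20; 150 180 0 0 0 30; 200 240 0 0 0 40; 250 300 0 0 0 50; 290 345 0 0 0 50; 305 364 0 0 0 50; 305 364 0 0 0 50; 305 364 0 0 0 50; 305 364 0 0 0 50",
  "jaw": 0
}}

```text
t: 1.4
tool_pos: [0.5547, -0.2086, 0.3025]
tool_rot: [-2.514, -1.881, 0.003]
contact_force: [-0.4, -0.1, -0.5]
opening: 0.0002
```

```bash
python3 - <<'E'
from h import *
w=cam("wrist");a=cam("scene");b=cam("side");save(w,"w1");save(a,"s1");save(b,"d1")
o=monitor.get_obs();print(o["tool_pos"],o["q"],o["opening"]);print(Ro.from_rotvec(o["tool_rot"]).as_matrix().round(3))
print(proj(w,[.562,-.237,.107]),-w["R"].T@w["t"])
A=cv2.resize(a["img"][190:330,190:320],None,fx=4,fy=4,interpolation=3)[:480]
cv2.imwrite("pics/c2.png",w["img"])
E
```

```text
[ 0.55439969 -0.20941266  0.30285572] [-4.86573869e-01 -2.19455125e-02  1.69011701e+00 -3.44097266e-04
  1.47522087e+00 -1.98462121e-01] -0.0001176122511451197
[[ 0.284  0.959 -0.002]
 [ 0.959 -0.284  0.001]
 [ 0.    -0.002 -1.   ]]
(np.float64(339.1006056497371), np.float64(263.74875265160716)) [ 0.57729331 -0.13250306  0.37249795]
```

View pics/c2.png

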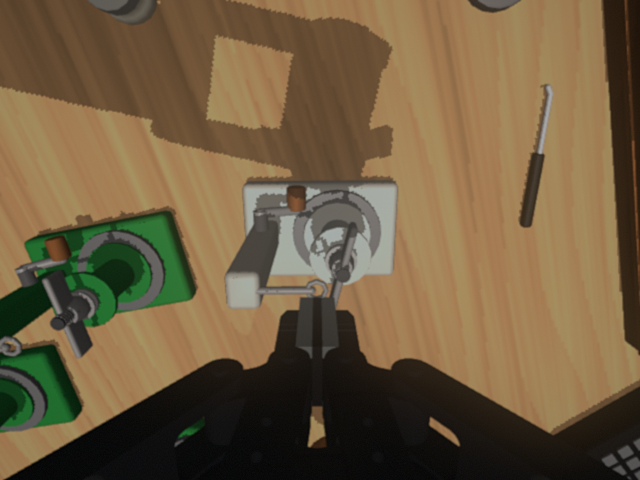

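```bash
python3 - <<'E'
from h import *
w=load("w1");print(w["f"])
cv2.imwrite("pics/c3.png",cv2.resize(w["img"][170:320,220:410],None,fx=4,fy=4,interpolation=3))
E
```

```text
399.52587979431416
```

View pics/c3.png

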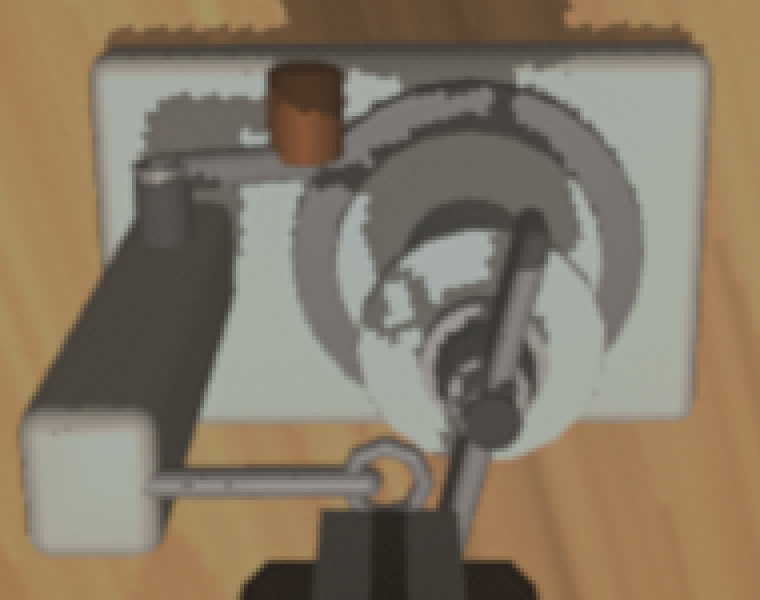

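```bash
python3 - <<'E'
from h import *
w=load("w1")
P={'sp':(495,420,.123),'eye':(387,480,.145),'col':(92,482,.148),'b1':(97,60,.022),'b2':(708,60,.022),'b3':(690,415,.022),'wtop':(530,212,.117),'wmid':(505,385,.117)}
q={k:atz(w,220+u/4,170+v/4,z)*1e3 for k,(u,v,z) in P.items()}
for k in q:print(k,q[k].round(1))
an=lambda d:np.degrees(np.arctan2(d[1],d[0]))
print('yaw',an(q['b1']-q['b2']),an(q['col']-q['eye']),an(q['col']-q['sp']),np.linalg.norm((q['col']-q['sp'])[:2]),np.linalg.norm((q['eye']-q['sp'])[:2]))
print('b2-b3',an(q['b2']-q['b3']),'wing',an(q['wtop']-q['sp']),np.linalg.norm((q['wtop']-q['sp'])[:2]),an(q['wtop']-q['wmid']))
E
```

```text
sp [ 563.8 -239.5  123. ]
eye [ 546.1 -235.1  145. ]
col [ 502.8 -221.3  148. ]
b1 [ 496.5 -174.9   22. ]
b2 [ 625.9 -212.9   22. ]
b3 [ 603.  -294.5   22. ]
wtop [ 578.8 -207.6  117. ]
wmid [ 566.8 -236.2  117. ]
yaw 163.66164720749626 162.377181612672 163.44172697219744 63.65346640454492 18.17720840976677
b2-b3 74.28715048598566 wing 64.73915870623979 35.226483012824055 67.25179756030651
```

{"fn": "arm_command", "kwargs": {
  "rows": "-2 5 -25 0 0 0; -2 5 -60 0 0 0; -2 5 -90 0 0 0; -2 5 -115 0 0 0; -2 5 -129 0 0 0; -2 5 -129 0 0 0"
}}

```text
t: 2.3
tool_pos: [0.5516, -0.2047, 0.1728]
tool_rot: [-2.516, -1.876, 0.003]
contact_force: [-0.4, -0.5, 0.8]
opening: 0.0002
```

```bash
cat >> h.py <<'E'
AX=np.array([.5635,-.239])
def state():
    o=monitor.get_obs();M=Ro.from_rotvec(o["tool_rot"]).as_matrix()
    yaw=np.degrees(np.arctan2(M[1,0],M[0,0]));d=(np.array(o["tool_pos"][:2])-AX)*1e3
    print("t",round(o["t"],2),"off",d.round(1),"F",np.degrees(np.arctan2(d[1],d[0])).round(1),"R",np.hypot(*d).round(1),"z",round(o["tool_pos"][2],4),"yaw",yaw.round(1),"f",np.round(o["contact_force"],1),"q6",o["q"][5].round(2))
    return o,d,yaw
def rows(pts,z=.174):  # pts: (F,R,yaw)
    o,d,yaw=state();s=[]
    for F,R,y in pts:
        p=R*np.array([np.cos(np.radians(F)),np.sin(np.radians(F))])-d
        s.append(f"{p[0]:.1f} {p[1]:.1f} {(z-o['tool_pos'][2])*1e3:.0f} 0 0 {y-yaw:.1f}")
    print("; ".join(s))
E
python3 - <<'E'
from h import *
rows([(103,34,74),(96,32,74),(88,31,74),(81,30,74),(74,30,74)]+[(F,30,F) for F in range(65,10,-9)])
w=cam("wrist");save(w,"w2")
E
```

```text
t 2.3 off [-11.9  34.3] F 109.1 R 36.3 z 0.1728 yaw 73.4 f [-0.4 -0.5  0.8] q6 -0.19
4.2 -1.2 1 0 0 0.6; 8.5 -2.5 1 0 0 0.6; 13.0 -3.3 1 0 0 0.6; 16.6 -4.7 1 0 0 0.6; 20.2 -5.4 1 0 0 0.6; 24.6 -7.1 1 0 0 -8.4; 28.7 -9.4 1 0 0 -17.4; 32.3 -12.3 1 0 0 -26.4; 35.5 -15.8 1 0 0 -35.4; 38.1 -19.7 1 0 0 -44.4; 40.1 -24.0 1 0 0 -53.4; 41.3 -28.6 1 0 0 -62.4
```

View pics/w2.png

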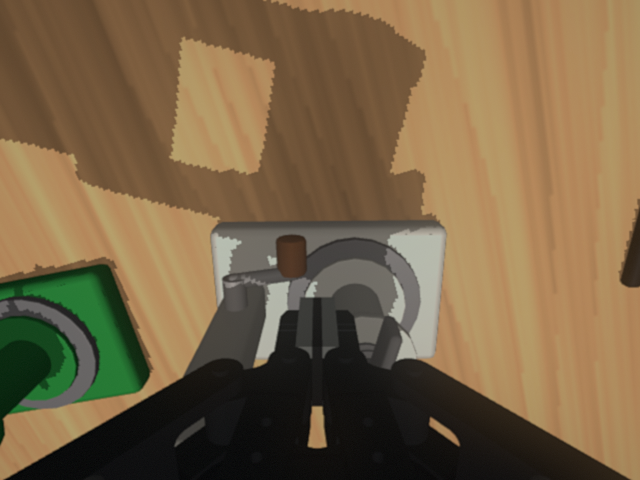

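The finger is down on the counterclockwise side of the wing. The wing is at pixel (385,345), and nothing is touching. I start the first stroke.

{"fn": "arm_command", "kwargs": {
  "rows": "4 -1 1 0 0 0; 8.5 -2.5 1 0 0 0; 13 -3.5 1 0 0 0; 16.5 -4.5 1 0 0 0; 20 -5.5 1 0 0 0; 24.5 -7 1 0 0 -8; 28.5 -9.5 1 0 0 -17; 32 -12.5 1 0 0 -26; 35.5 -16 1 0 0 -35; 38 -20 1 0 0 -44; 40 -24 1 0 0 -53; 41 -28.5 1 0 0 -62"
}}

```text
t: 3.85
tool_pos: [0.594, -0.2331, 0.1749]
tool_rot: [-3.124, -0.306, -0.002]
contact_force: [1.7, 0.8, -1.8]
opening: -0.0001
```

```bash
python3 - <<'E'
from h import *
rows([(F,30,F) for F in range(5,-100,-9)])
w=cam("wrist");save(w,"w3")
E
```

```text
t 3.85 off [30.5  5.9] F 11.0 R 31.1 z 0.1749 yaw 11.2 f [ 1.7  0.8 -1.8] q6 0.88
-0.6 -3.3 -1 0 0 -6.2; -0.6 -8.0 -1 0 0 -15.2; -1.3 -12.7 -1 0 0 -24.2; -2.7 -17.1 -1 0 0 -33.2; -4.8 -21.4 -1 0 0 -42.2; -7.5 -25.2 -1 0 0 -51.2; -10.8 -28.5 -1 0 0 -60.2; -14.6 -31.3 -1 0 0 -69.2; -18.8 -33.5 -1 0 0 -78.2; -23.2 -35.0 -1 0 0 -87.2; -27.9 -35.8 -1 0 0 -96.2; -32.6 -35.8 -1 0 0 -105.2
```

View pics/w3.png

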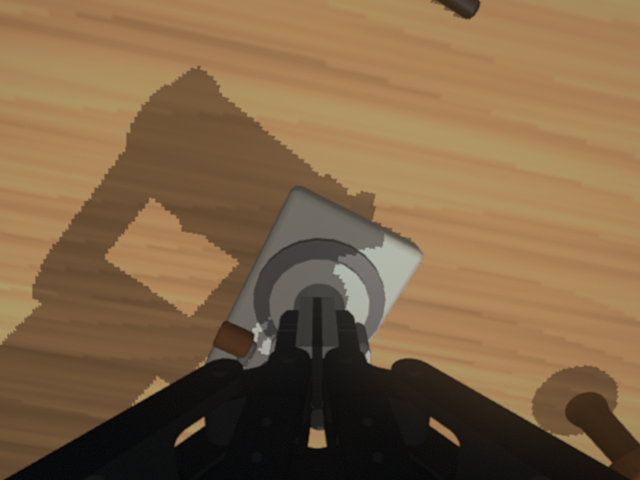

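The finger is pushing at about 2 N, and the wing shows just beside its clockwise face at (362,340). I continue the stroke.

{"fn": "arm_command", "kwargs": {
  "rows": "-0.5 -3.5 0 0 0 -6; -0.5 -8 0 0 0 -15; -1.5 -12.5 0 0 0 -24; -2.5 -17 0 0 0 -33; -5 -21.5 0 0 0 -42; -7.5 -25 0 0 0 -51; -11 -28.5 0 0 0 -60; -14.5 -31.5 0 0 0 -69; -19 -33.5 0 0 0 -78; -23 -35 0 0 0 -87; -28 -36 0 0 0 -96; -32.5 -36 0 0 0 -105"
}}

```text
t: 5.4
tool_pos: [0.5619, -0.2701, 0.1751]
tool_rot: [-2.138, 2.301, -0.007]
contact_force: [1.3, -0.7, -1.1]
opening: 0.0002
```

```bash
python3 - <<'E'
from h import *
rows([(F,R,-106) for F,R in ((-103,30),(-110,31),(-116,31.5),(-122,32),(-128,33))])
E
```

```text
t 5.4 off [ -1.6 -31.1] F -93.0 R 31.1 z 0.1751 yaw -94.2 f [ 1.3 -0.7 -1.1] q6 2.65
-5.1 1.8 -1 0 0 -11.8; -9.0 1.9 -1 0 0 -11.8; -12.2 2.7 -1 0 0 -11.8; -15.3 3.9 -1 0 0 -11.8; -18.7 5.1 -1 0 0 -11.8
```

{"fn": "arm_command", "kwargs": {
  "rows": "-5 2 -1 0 0 -6; -9 2 -1 0 0 -11; -12 2.5 -1 0 0 -11; -15.5 4 -1 0 0 -11; -18.5 5 -1 0 0 -11; -18.5 5 -1 0 0 -11"
}}

```text
t: 6.15
tool_pos: [0.5431, -0.265, 0.174]
tool_rot: [1.909, -2.495, 0.006]
contact_force: [0.6, -0.6, 1.4]
opening: 0.0
```

```bash
python3 - <<'E'
from h import *
state()
E
```

```text
t 6.15 off [-20.4 -26. ] F -128.2 R 33.1 z 0.174 yaw -105.2 f [ 0.6 -0.6  1.4] q6 2.83
```

{"fn": "arm_command", "kwargs": {
  "rows": "2.5 -2 0 0 0 0; 2.5 -2 40 0 0 0; 2.5 -2 90 0 0 10; 5 5 126 0 0 20; 7 20 126 0 0 30; 9 40 126 0 0 40; 9 56 126 0 0 50; 9 56 126 0 0 60; 9 56 126 0 0 70; 9 56 126 0 0 80; 9 56 126 0 0 90; 9 56 126 0 0 100"
}}

```text
t: 7.65
tool_pos: [0.5521, -0.2089, 0.2998]
tool_rot: [-3.136, 0.132, -0.003]
contact_force: [0.2, 0.8, 0.6]
opening: -0.0004
```

{"fn": "arm_command", "kwargs": {
  "rows": "0 0 0 0 0 10; 0 0 0 0 0 20; 0 0 0 0 0 30; 0 0 0 0 0 40; 0 0 0 0 0 50; 0 0 0 0 0 60; 0 0 0 0 0 70; 0 0 0 0 0 79; 0 0 0 0 0 79"
}}

```text
t: 8.78
tool_pos: [0.5521, -0.2089, 0.2995]
tool_rot: [-2.504, -1.89, 0.001]
contact_force: [-0.4, -0.7, -0.2]
opening: -0.0001
```

```bash
python3 - <<'E'
from h import *
state()
w=cam("wrist");save(w,"w4")
cv2.imwrite("pics/c4.png",cv2.resize(w["img"][170:320,220:410],None,fx=4,fy=4,interpolation=3))
E
```

```text
t 8.78 off [-11.4  30.1] F 110.7 R 32.2 z 0.2995 yaw 74.1 f [-0.4 -0.7 -0.2] q6 -0.21
```

View pics/c4.png

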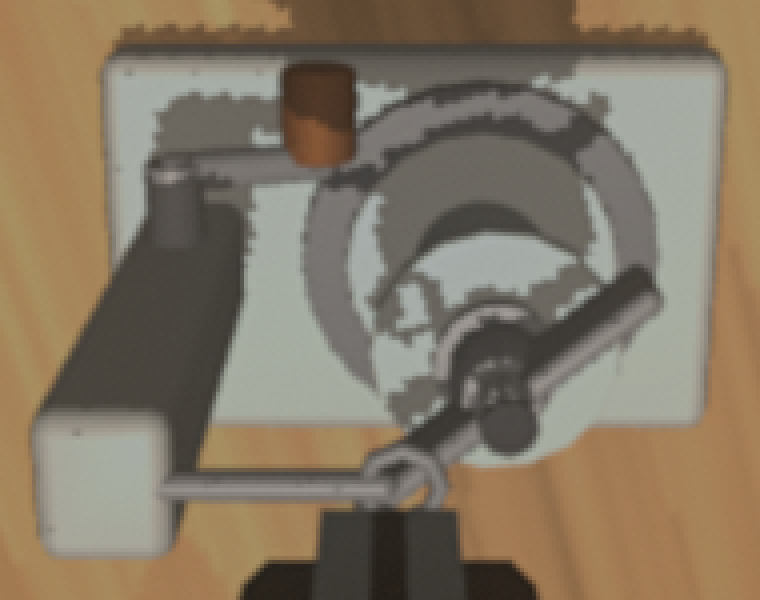

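```bash
python3 - <<'E'
from h import *
w=load("w4")
s=atz(w,220+508/4,170+428/4,.123)*1e3;t=atz(w,220+650/4,170+285/4,.115)*1e3;d=t-s
print(s,d,np.degrees(np.arctan2(d[1],d[0])))
rows([(80,33,70),(80,33,70),(75,31,66),(68,30,62)]+[(F,30,F) for F in range(59,-10,-9)])
E
```

```text
[ 563.15168931 -239.83101558  123.        ] [29.05720766 15.2066186  -8.        ] 27.624582245457944
t 8.82 off [-11.4  30.1] F 110.8 R 32.2 z 0.2995 yaw 74.0 f [ 0.3  0.1 -0.3] q6 -0.21
17.2 2.4 -126 0 0 -4.0; 17.2 2.4 -126 0 0 -4.0; 19.5 -0.2 -126 0 0 -8.0; 22.7 -2.3 -126 0 0 -12.0; 26.9 -4.4 -126 0 0 -15.0; 30.7 -7.1 -126 0 0 -24.0; 34.1 -10.4 -126 0 0 -33.0; 36.9 -14.2 -126 0 0 -42.0; 39.0 -18.4 -126 0 0 -51.0; 40.5 -22.9 -126 0 0 -60.0; 41.3 -27.5 -126 0 0 -69.0; 41.4 -32.2 -126 0 0 -78.0
```

{"fn": "arm_command", "kwargs": {
  "rows": "17 2.5 -20 0 0 -4; 17 2.5 -60 0 0 -4; 17 2.5 -95 0 0 -4; 17 2.5 -118 0 0 -4; 17 2.5 -127 0 0 -4; 19.5 0 -127 0 0 -8; 22.5 -2.5 -127 0 0 -12; 27 -4.5 -127 0 0 -15; 30.5 -7 -127 0 0 -24; 34 -10.5 -127 0 0 -33; 37 -14 -127 0 0 -42; 39 -18.5 -127 0 0 -51"
}}

```text
t: 10.32
tool_pos: [0.592, -0.2273, 0.1737]
tool_rot: [-3.076, -0.617, -0.005]
contact_force: [0.7, 1.3, 0.4]
opening: -0.0
```

```bash
python3 - <<'E'
from h import *
rows([(F,30,F) for F in range(14,-95,-9)],.173)
E
```

```text
t 10.32 off [28.5 11.7] F 22.3 R 30.8 z 0.1737 yaw 22.7 f [0.7 1.3 0.4] q6 0.69
0.6 -4.5 -1 0 0 -8.7; 1.4 -9.1 -1 0 0 -17.7; 1.4 -13.8 -1 0 0 -26.7; 0.7 -18.5 -1 0 0 -35.7; -0.7 -22.9 -1 0 0 -44.7; -2.8 -27.2 -1 0 0 -53.7; -5.5 -31.0 -1 0 0 -62.7; -8.8 -34.4 -1 0 0 -71.7; -12.6 -37.2 -1 0 0 -80.7; -16.8 -39.3 -1 0 0 -89.7; -21.2 -40.8 -1 0 0 -98.7; -25.9 -41.6 -1 0 0 -107.7; -30.6 -41.6 -1 0 0 -116.7
```

{"fn": "arm_command", "kwargs": {
  "rows": "0.5 -4.5 -1 0 0 -9; 1.5 -9 -1 0 0 -18; 1.5 -14 -1 0 0 -27; 0.5 -18.5 -1 0 0 -36; -0.5 -23 -1 0 0 -45; -3 -27 -1 0 0 -54; -5.5 -31 -1 0 0 -63; -9 -34.5 -1 0 0 -72; -12.5 -37 -1 0 0 -81; -17 -39.5 -1 0 0 -90; -21 -41 -1 0 0 -99; -26 -41.5 -1 0 0 -108"
}}

```text
t: 11.82
tool_pos: [0.5668, -0.2697, 0.1743]
tool_rot: [2.303, -2.136, 0.014]
contact_force: [1.2, -0.7, -0.4]
opening: -0.0002
```

```bash
python3 - <<'E'
from h import *
rows([(F,R,max(F,-106)) for F,R in ((-94,30),(-103,30),(-110,31),(-116,31.5),(-122,32),(-128,33))],.173)
E
```

```text
t 11.82 off [  3.3 -30.7] F -83.9 R 30.8 z 0.1743 yaw -85.7 f [ 1.2 -0.7 -0.4] q6 2.51
-5.4 0.7 -1 0 0 -8.3; -10.0 1.4 -1 0 0 -17.3; -13.9 1.5 -1 0 0 -20.3; -17.1 2.4 -1 0 0 -20.3; -20.2 3.5 -1 0 0 -20.3; -23.6 4.7 -1 0 0 -20.3
```

{"fn": "arm_command", "kwargs": {
  "rows": "-5.5 0.5 -1 0 0 -8; -10 1.5 -1 0 0 -17; -14 1.5 -1 0 0 -20; -17 2.5 -1 0 0 -20; -20 3.5 -1 0 0 -20; -23.5 4.5 -1 0 0 -20; -23.5 4.5 -1 0 0 -20; -21 2.5 0 0 0 -20; -21 2.5 40 0 0 -20; -21 2.5 90 0 0 -10; -19 10 126 0 0 0; -17 25 126 0 0 10"
}}

```text
t: 13.32
tool_pos: [0.5512, -0.2456, 0.3052]
tool_rot: [-2.484, 1.92, -0.025]
contact_force: [-0.0, 0.4, -0.2]
opening: -0.0001
```

```bash
python3 - <<'E'
from h import *
state()
E
```

```text
t 13.32 off [-12.3  -6.6] F -151.7 R 13.9 z 0.3052 yaw -75.4 f [-0.   0.4 -0.2] q6 2.34
```

{"fn": "arm_command", "kwargs": {
  "rows": "1 20 -5 0 0 10; 1 37 -5 0 0 20; 1 37 -5 0 0 30; 1 37 -5 0 0 40; 1 37 -5 0 0 50; 1 37 -5 0 0 60; 1 37 -5 0 0 70; 1 37 -5 0 0 80; 1 37 -5 0 0 90; 1 37 -5 0 0 100; 1 37 -5 0 0 110; 1 37 -5 0 0 120"
}}

```text
t: 14.82
tool_pos: [0.5522, -0.2085, 0.2999]
tool_rot: [-2.889, -1.194, -0.01]
contact_force: [-0.4, -0.6, -0.9]
opening: 0.0
```

{"fn": "arm_command", "kwargs": {
  "rows": "0 0 0 0 0 10; 0 0 0 0 0 20; 0 0 0 0 0 29; 0 0 0 0 0 29; 0 0 0 0 0 29"
}}

```text
t: 15.45
tool_pos: [0.5522, -0.2085, 0.2998]
tool_rot: [-2.498, -1.876, -0.003]
contact_force: [-0.8, -1.5, 0.1]
opening: 0.0
```

```bash
python3 - <<'E'
from h import *
state()
w=cam("wrist");save(w,"w5")
cv2.imwrite("pics/c5.png",cv2.resize(w["img"][170:320,220:410],None,fx=4,fy=4,interpolation=3))
E
```

```text
t 15.45 off [-11.3  30.5] F 110.3 R 32.5 z 0.2998 yaw 73.8 f [-0.8 -1.5  0.1] q6 -0.21
```

View pics/c5.png

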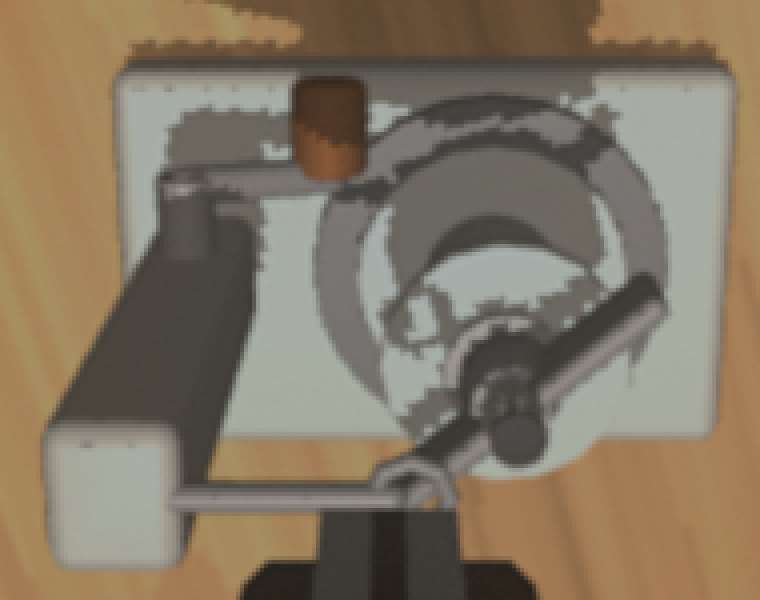

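The wing is again at about 28°: outer end at (655,300), spindle at (518,440). I repeat the stroke.

{"fn": "arm_command", "kwargs": {
  "rows": "17 2.5 -20 0 0 -4; 17 2.5 -60 0 0 -4; 17 2.5 -95 0 0 -4; 17 2.5 -118 0 0 -4; 17 2.5 -127 0 0 -4; 19.5 0 -127 0 0 -8; 22.5 -2.5 -127 0 0 -12; 27 -4.5 -127 0 0 -15; 30.5 -7 -127 0 0 -24; 34 -10.5 -127 0 0 -33; 37 -14 -127 0 0 -42; 39 -18.5 -127 0 0 -51"
}}

```text
t: 17.0
tool_pos: [0.5922, -0.227, 0.1741]
tool_rot: [-3.067, -0.61, -0.018]
contact_force: [2.2, 0.3, -0.9]
opening: -0.0
```

```bash
python3 - <<'E'
from h import *
rows([(F,30,F) for F in range(14,-68,-9)],.173)
E
```

```text
t 17.0 off [28.7 12. ] F 22.7 R 31.1 z 0.1741 yaw 22.5 f [ 2.2  0.3 -0.9] q6 0.68
0.4 -4.8 -1 0 0 -8.5; 1.2 -9.4 -1 0 0 -17.5; 1.2 -14.1 -1 0 0 -26.5; 0.5 -18.8 -1 0 0 -35.5; -0.9 -23.3 -1 0 0 -44.5; -3.0 -27.5 -1 0 0 -53.5; -5.7 -31.3 -1 0 0 -62.5; -9.0 -34.7 -1 0 0 -71.5; -12.8 -37.5 -1 0 0 -80.5; -17.0 -39.6 -1 0 0 -89.5
```

{"fn": "arm_command", "kwargs": {
  "rows": "0.5 -4.5 -1 0 0 -9; 1 -9.5 -1 0 0 -18; 1 -14 -1 0 0 -27; 0.5 -19 -1 0 0 -36; -1 -23.5 -1 0 0 -45; -3 -27.5 -1 0 0 -54; -5.5 -31.5 -1 0 0 -63; -9 -34.5 -1 0 0 -72; -13 -37.5 -1 0 0 -81; -17 -39.5 -1 0 0 -89; -17 -39.5 -1 0 0 -89"
}}

```text
t: 18.38
tool_pos: [0.5758, -0.267, 0.1744]
tool_rot: [-2.626, 1.72, -0.033]
contact_force: [1.2, 0.3, 0.2]
opening: 0.0002
```

```bash
python3 - <<'E'
from h import *
rows([(F,30,F) for F in (-70,-73,-76,-79,-82,-85)],.173)
E
```

```text
t 18.38 off [ 12.3 -28. ] F -66.3 R 30.6 z 0.1744 yaw -66.5 f [1.2 0.3 0.2] q6 2.18
-2.0 -0.2 -1 0 0 -3.5; -3.5 -0.7 -1 0 0 -6.5; -5.0 -1.1 -1 0 0 -9.5; -6.6 -1.4 -1 0 0 -12.5; -8.1 -1.7 -1 0 0 -15.5; -9.7 -1.9 -1 0 0 -18.5
```

{"fn": "arm_command", "kwargs": {
  "rows": "-2 0 -1 0 0 -3; -3.5 -0.5 -1 0 0 -6; -5 -1 -1 0 0 -9; -6.5 -1.5 -1 0 0 -12; -6.5 -1.5 -1 0 0 -12"
}}

```text
t: 19.0
tool_pos: [0.5706, -0.2691, 0.1746]
tool_rot: [-2.435, 1.983, -0.04]
contact_force: [5.4, -1.4, -1.6]
opening: 0.0001
```

{"fn": "arm_command", "kwargs": {
  "rows": "-1 0 0 0 0 -2; -1 0 0 0 0 -2"
}}

```text
t: 19.25
tool_pos: [0.5703, -0.2693, 0.1751]
tool_rot: [-2.401, 2.024, -0.043]
contact_force: [5.1, -2.6, -1.8]
opening: -0.0001
```

{"fn": "arm_command", "kwargs": {
  "rows": "-1 0 0 0 0 -2; -1 0 0 0 0 -2"
}}

```text
t: 19.5
tool_pos: [0.5699, -0.2696, 0.1753]
tool_rot: [-2.367, 2.063, -0.047]
contact_force: [5.7, -3.5, -2.8]
opening: 0.0006
```

{"fn": "arm_command", "kwargs": {
  "rows": "-2 0 0 0 0 0; -2 0 0 0 0 0"
}}

```text
t: 19.75
tool_pos: [0.5692, -0.2696, 0.1756]
tool_rot: [-2.367, 2.06, -0.053]
contact_force: [7.8, -2.0, -4.2]
opening: 0.0001
```

{"fn": "arm_command", "kwargs": {
  "rows": "-2 0 0 0 0 0; -2 0 0 0 0 0"
}}

```text
t: 20.0
tool_pos: [0.5687, -0.2695, 0.1758]
tool_rot: [-2.366, 2.056, -0.059]
contact_force: [10.2, -1.9, -5.1]
opening: 0.0
```

{"fn": "arm_command", "kwargs": {
  "rows": "4 0 0 0 0 0; 5 -1 0 0 0 0; 5 -1 40 0 0 0; 6 -3 90 0 0 0; 6 -4 125 0 0 0; 6 -4 125 0 0 0; 6 -4 125 0 0 0"
}}

```text
t: 20.88
tool_pos: [0.5741, -0.2732, 0.2996]
tool_rot: [-2.366, 2.057, -0.056]
contact_force: [-0.2, -0.3, -0.1]
opening: 0.0
```

```bash
python3 - <<'E'
from h import *
state()
w=cam("wrist");save(w,"w6")
cv2.imwrite("pics/c6.png",cv2.resize(w["img"][170:320,220:410],None,fx=4,fy=4,interpolation=3))
E
```

```text
t 20.88 off [ 10.6 -34.2] F -72.7 R 35.9 z 0.2996 yaw -82.0 f [-0.2 -0.3 -0.1] q6 2.44
```

View pics/c6.png

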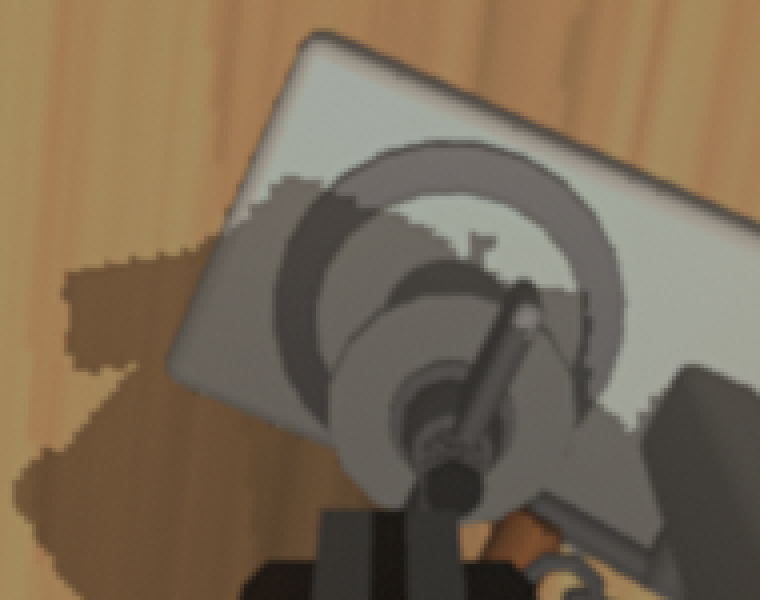

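```bash
python3 - <<'E'
from h import *
w=load("w6")
g=lambda u,v,z:atz(w,220+u/4,170+v/4,z)*1e3
an=lambda d:np.degrees(np.arctan2(d[1],d[0]))
s=g(453,487,.123)
for z in(.114,.117):
  for p in((527,310),(523,290)):
    d=g(*p,z)-s; print(z,an(d),np.hypot(*d[:2]))
# base edges z=.022 : far edge (local y side) and x=-55 edge
print('sp',s,'edge x-dir',an(g(330,35,.022)-g(750,222,.022)),'edge y-dir',an(g(172,365,.022)-g(315,40,.022)))
# top-edge wing line
print(an(g(527,310,.114)-g(470,440,.114)))
E
```

```text
0.114 -105.16376056451172 31.121018993627562
0.114 -101.65161304928706 34.12972739317451
0.117 -104.15415824550207 31.940014746608117
0.117 -100.84877035635928 34.944388680016274
sp [ 562.85930942 -240.3208998   123.        ] edge x-dir -15.814366624328366 edge y-dir 73.67810120460432
-103.24654792187526
```

```bash
python3 - <<'E'
from h import *
a=cam("side");b=load("side0")
for k,(x,y) in dict(jar=(342,265),cone=(271,250),tape=(239,224),mush=(367,143),rc=(257,437),hook=(258,186),gauge=(195,312),plain=(297,335)).items():
    s=np.s_[y-25:y+25,x-25:x+25];print(k,np.abs(a["img"][s].astype(int)-b["img"][s]).mean().round(1))
print(workorder.finish_job())
E
```

```text
jar 31.0
cone 7.4
tape 7.9
mush 8.2
rc 7.5
hook 7.9
gauge 8.9
plain 6.7
the job is handed in; nothing more can be done
None
```

I tightened the white winder's wing nut clockwise to its stop and handed the job in at about t = 21 s of the 72 s allowed. I used three pushing strokes with the shut fingertips and never gripped the nut.

- **At the stop:** the last push rose from about 1–2 N of drag to about 10 N without the wing following. In the final wrist picture the wing lies at -101° to -105°, depending on the pixel read. The fully tight direction is about -106°, so that is 1–5° away, inside the 11° allowed.
- **Clear of everything:** the gripper was raised to about 0.3 m with no contact force when I handed in.
- **Bystanders and plain stand:** comparing side-camera patches before and after, the cone, tape case, mushroom, row counter, hook, gauge and plain stand differed only at the noise level. The jar's patch differed clearly (31 against about 8). My guess is that the arm or its shadow covers it in that view, because the tool never came down near the jar. I didn't check this with another picture before handing in, so the jar is unconfirmed.

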